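Dial the parts carousel to the black sleeve

TASK

The round parts carousel on the bench has a clear turning cover with one orange-rimmed opening. Turn the cover by its black bar grip until the opening is centred over the compartment that holds the black sleeve, so that the sleeve can be taken out, then let go and leave the cover there.

Things in the scene. Friction and masses are not known exactly. Their poses are not given: they have to be found in the camera images.
- dial_grip (a point): On the cover's vertical turning axis, inside the upright black bar grip: 56 mm long (x), 16 mm wide (y), top 77 mm above the bench, on a black boss 68 mm across whose top is 41 mm above the bench. The point is 63 mm above the bench. Axes turn with the cover, z up; -x (the bar's end with an orange line) points to the middle of the opening.
- opening (a point): Middle of the orange-rimmed opening in the flat clear cover (182 mm across, top 36 mm above the bench), 62 mm from the turning axis; it turns with the cover. The opening is a 40 degree wedge, 41 to 83 mm from the axis. Below it is the white round tray, 184 mm across, 32 mm high, fixed to the bench, with ten wedge compartments 36 degrees apart.
- black_sleeve_center (a point): Centre (half-way up) of the black turned sleeve, 24 mm across, 15 mm high, standing loose in one of four compartments, about 62 mm from the turning axis, its underside 6 mm above the bench, seen through the clear cover. The other three hold a grey sleeve, a tan sleeve and a ball bearing.
- dial (a joint): Turning angle of the cover in rad, counter-clockwise from above positive; 0 = opening over a blank filled-in station, the four parts lying 36 and 72 degrees to either side of it. Stops at -1.62 and 1.62. Light steady friction of about 0.06 N m, no spring or clicks: it stays where it is left. At most 1.5 rad is needed.

How it is judged:
By the outcome, as a careful person would: the job done as asked, in the order asked, and still so for the second after the job is handed in, with the robot touching nothing.
It also fails if it takes over 35 s, if anything falls off the work surface, if the arm or the gripper's body presses on something with over 40 N, if the wrist force passes 120 N, or if a joint passes its speed limit or range.

ROBOT

A 6-joint arm with a two-finger parallel gripper is mounted at the origin on a cart in front of the work surface, level with it; the furniture and walls round the work are solid. World frame = base frame: x ahead of the robot, y to its left, z up, the work surface at z = 0. Lengths are in m, angles in rad, forces in N, time in s.
With the tool pointing down it reaches from about 0.325 to 0.9 m from the base axis. Payload 3.5 kg.
Tool frame: the origin (TCP) lies midway between the tips of the shut fingers; the grasp point (between the pads) lies 19 mm behind it; z points along the fingers, y is the line along which they close (so a half turn about z gives the same grasp; the last joint's range is limited). The gripper opens to 85 mm and grips with 20 to 120 N. Pads are 22 mm wide; open, the fingers measure 114 mm over their backs; the gripper's body (76 mm by 85 mm) begins 54 mm behind the grasp point. The pads swing forward as they close: fully open they stand 13 mm farther back than shut.
Start: joints at [-1.311, 0.276, -0.026, 1.268, 0, 1.467], TCP at [0.222, -0.584, 0.231] pointing down, gripper open.
Joint ranges: [-3.12, 3.12], [-0.85, 1.88], [-1.08, 1.24], [-1.95, 2.15], [-1.57, 1.53], [-3.14, 3.14]. Speed limits (rad/s): [2.57, 2.57, 3.14, 3.14, 3.14, 3.14].

INTERFACE

Orientations are given as a 3x3 rotation matrix whose columns are the frame's x, y, z axes.
In Python, from bench import sensors, eyes, ctrl gives the robot as it stands.
- The arm moves only by the tool play_rows, never from a script. Its argument "targets" is a list of rows, each a list of 6 numbers: the shift along the tool's x, y, z in cm, then the turn, a rotation vector about the tool's x, y, z in rad. A call has 1 to 20 rows; each row is the pose to reach, as a shift and turn from the pose commanded when the call began, along the tool's axes at that moment; what a row does not reach only later rows make up. A row lasts 1/12 s, in which the tool goes at most 41.7 mm and 7.16 degrees, less where a joint would pass 70% of its speed; a pose out of reach is approached as far as the arm can. A call with a gripper value outside its range is refused whole. "gripper" is the gripper command: -1 is fully open, 1 is shut, values between are in proportion, set as the call begins (left out, the last holds). The fingers move at their own pace and stop on an object; "grip_force" is the grip in N (left out, the last holds). Time passes only in rows, so rows that repeat a pose let the fingers close. It gives the time, the measured TCP pose, the force, the opening and the grip force at its end, in the units of the state.
- sensors.sense(): the state, without advancing time (a new reading comes with each control period).
- eyes.snapshot(name): name is "side" or "top" or "wrist"; returns a dict with "image" (420x560x3 uint8, red, green, blue), "intrinsics" (3x3 intrinsics, pixels), "distortion" ([k1, k2, p1, p2, k3] as OpenCV has them; the pictures are not rectified), "rvec" (rotation vector, rad) and "tvec" (3), from world to camera coordinates, as OpenCV has them. Camera axes: x right, y down, z forward; pixel columns grow to the right and rows downward; lengths in m; the calibration is good to about 2 mm. A picture is of the moment at which its call begins. There is no depth.
- ctrl.hand_in(): hands the job in; it is judged then, once.
The state is a dict: "clock": time; "joint_positions": joint angles; "dq": joint speeds; "tau": joint torques, N m; "ee_pos": TCP position; "tool_rot": TCP orientation; "ft_force": force on the tool from outside, world axes, zero at the start; "torque": the same for the moment, N m; "gripper_width": finger opening in m; "finger_force": force on a finger pad.
Only numpy, scipy, OpenCV 4.12 (cv2) and the standard library are available. Lean on these libraries where they do the work, as an engineer would, in place of code of your own. Each camera call takes 0.05 s, during which the arm holds its last target. There are 200 camera calls.

## Working session

There is one attempt and no reset: what is moved stays moved. The work goes in short steps, Python scripts to look and compute and a tool call to move; the robot and the scene stay as the last step left them, time stands still between calls to the robot, and variables do not carry over. Pictures are saved under pics/ and viewed, at most 10 in all, crops included, and the job is handed in when it is done.

Besides the shell and the picture viewer there is one more tool, called after ">>>" as name(argument=value, ...), one argument or row to a line, values as JSON. play_rows: Moves the arm, as the interface text tells. Its arguments: {"type":"object","properties":{"targets":{"type":"array"},"gripper":{"type":"number"},"grip_force":{"type":"number"}},"required":["targets"]}

```bash
mkdir -p pics; cat > h.py <<'E'
import numpy as np, cv2
from bench import sensors, eyes, ctrl
def snap(n,f):
    s=eyes.snapshot(n); cv2.imwrite('pics/'+f,cv2.cvtColor(s['image'],cv2.COLOR_RGB2BGR)); np.save('pics/'+f+'.npy',{k:np.array(v) for k,v in s.items()},allow_pickle=True); return s
def load(f): return np.load('pics/'+f+'.npy',allow_pickle=True).item()
def toworld(s,px,z):
    u=cv2.undistortPoints(np.array(px,float).reshape(-1,1,2),s['intrinsics'],s['distortion']).reshape(-1,2)
    R=cv2.Rodrigues(s['rvec'])[0]; t=np.array(s['tvec']).ravel()
    c=-R.T@t; d=np.c_[u,np.ones(len(u))]@R
    return c+d*((np.broadcast_to(z,len(u))-c[2])/d[:,2])[:,None]
E
python3 - <<'E'
from h import *
for n in('top','side'): 
    s=snap(n,n+'1.png')
a,b=[cv2.imread(f'pics/{n}1.png') for n in('top','side')]
cv2.imwrite('pics/both.png',cv2.resize(np.vstack([a,b]),(400,600)))
st=sensors.sense();print(st)
E
```

```text
{'clock': 0.1, 'joint_positions': array([-1.31140189e+00,  2.77072482e-01, -2.77549495e-02,  1.26796822e+00,
        2.09514442e-05,  1.46739156e+00]), 'dq': array([-2.30580849e-03, -1.77370639e-03,  3.80045519e-03,  4.31382859e-05,
        4.39119592e-04, -4.96882869e-04]), 'tau': array([-2.87185981e-05, -4.46707535e+01,  2.96128231e+01,  8.44687340e-03,
       -5.41344070e-05,  4.04907468e-06]), 'ee_pos': array([ 0.22162163, -0.58364143,  0.23025656]), 'tool_rot': array([[ 9.34907133e-01,  3.54892111e-01, -4.92566832e-04],
       [ 3.54892380e-01, -9.34905152e-01,  1.93781210e-03],
       [ 2.27210959e-04, -1.98648257e-03, -9.99998001e-01]]), 'ft_force': array([ 0.57079201, -0.07467472,  0.04315468]), 'torque': array([-0.00644689, -0.02500323, -0.00874455]), 'finger_force': 0.0, 'gripper_width': 0.08547655701461324}
```

View pics/top1.png

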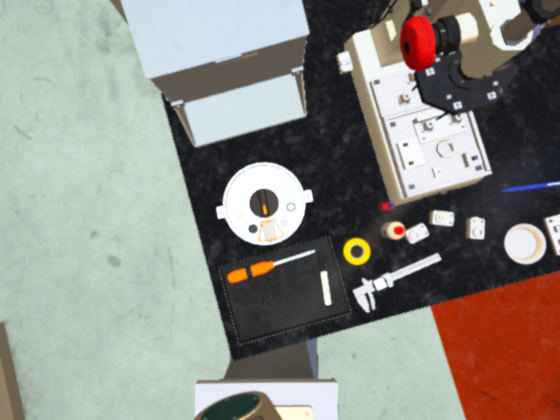

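The carousel is at about (264,204) in the top picture, and the opening is near (270,232). I'll enlarge that area.

```bash
python3 - <<'E'
from h import *
a=cv2.imread('pics/top1.png')[150:258,210:318]
cv2.imwrite('pics/c1.png',cv2.resize(a,(594,594),interpolation=cv2.INTER_CUBIC))
s=load('top1.png')
p=toworld(s,[[264,204],[264,165],[310,198]],[.077,.036,.036]);print(p)
d=load('side1.png')
q=cv2.projectPoints(p[:1],d['rvec'],d['tvec'],d['intrinsics'],d['distortion'])[0].ravel();print(q)
x,y=np.round(q).astype(int)
b=cv2.imread('pics/side1.png')[max(y-75,0):y+75,max(x-100,0):x+100];print(max(y-75,0),max(x-100,0),b.shape)
cv2.imwrite('pics/c2.png',cv2.resize(b,None,fx=4,fy=4,interpolation=cv2.INTER_CUBIC))
E
```

```text
[[ 0.54585109 -0.00232245  0.077     ]
 [ 0.63587476 -0.00158278  0.036     ]
 [ 0.56027026 -0.1033549   0.036     ]]
[251.30802656 198.54052886]
124 151 (150, 200, 3)
```

View pics/c1.png

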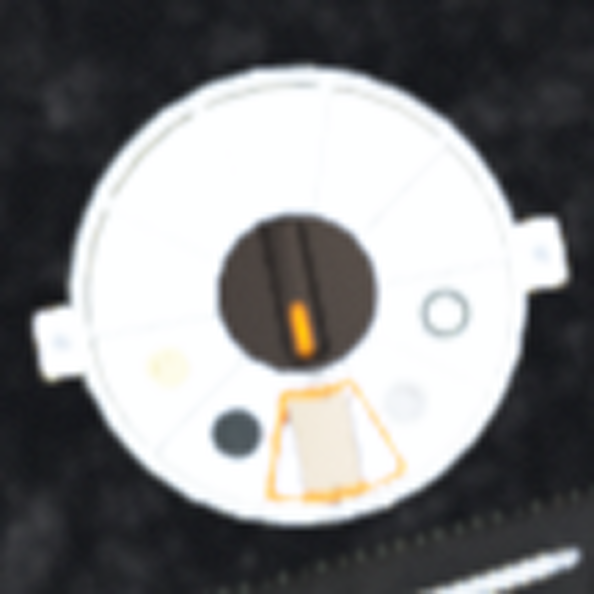

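View pics/c2.png

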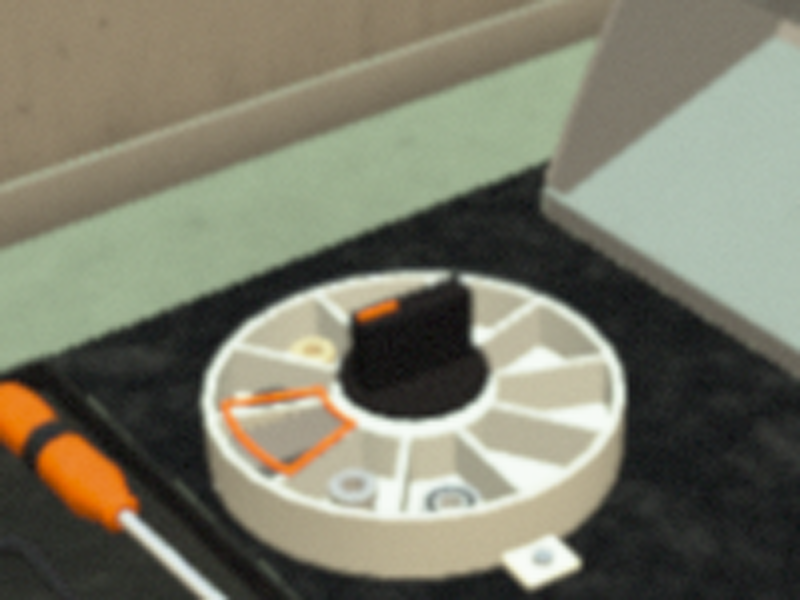

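Top crop: the black sleeve is the dark disc at crop (237,433), tan is at (168,367), grey at (405,402) and the bearing at (445,313). The orange opening has corners (283,393), (350,382), (405,470) and (270,498). The side crop agrees with this: the black sleeve is hidden behind the wall, and the bar grip is clear.

```bash
python3 - <<'E'
from h import *
s=load('top1.png')
f=lambda P:np.array(P,float)/5.5+[210-.41,150-.41]
def W(P,z): return toworld(s,f(P),z)[:,:2]
rim=W([[300,66],[75,290],[300,524],[527,290],[140,125],[460,130],[145,455],[455,455]],.033)
A=np.c_[2*rim,np.ones(len(rim))];x=np.linalg.lstsq(A,(rim**2).sum(1),rcond=None)[0];c=x[:2];print('rim',c,np.sqrt(x[2]+c@c))
boss=W([[298,212],[298,373],[219,292],[377,292]],.041);print('boss',boss.mean(0))
print('bar', W([[288,222],[306,357]],.077), W([[288,222],[306,357]],.077).mean(0))
c=(c+boss.mean(0))/2
an=lambda P:np.degrees(np.arctan2(*(P-c).T[::-1]))%360
parts=W([[168,367],[237,433],[405,402],[445,313]],[.021]*4);a=an(parts);print('parts',a,np.linalg.norm(parts-c,axis=1), a-np.array([-72,-36,36,72]))
o=W([[283,393],[350,382],[405,470],[270,498]],.036);print('open',an(o),an(o).mean(),np.linalg.norm(o-c,axis=1))
l=W([[290,303],[300,303],[314,352],[297,357]],.077);print('line',an(l))
print(sensors.sense()['joint_positions'])
E
```

```text
rim [ 0.55201806 -0.00070478] 0.09260438428985117
boss [ 5.50826507e-01 -3.55432245e-04]
bar [[ 0.5759339   0.0017208 ]
 [ 0.52346112 -0.00468989]] [ 0.54969751 -0.00148454]
parts [118.27543475 154.90385997 223.24809762 261.60475006] [0.06229318 0.06292343 0.0620024  0.06009875] [190.27543475 190.90385997 187.24809762 189.60475006]
open [170.4814523  208.73080369 210.02141368 171.42551761] 190.16479681948334 [0.04164117 0.0421669  0.08398744 0.08422249]
line [165.47509628 196.37719697 195.5907033  181.39582867]
[-1.31140189e+00  2.77072482e-01 -2.77549495e-02  1.26796822e+00
  2.09514442e-05  1.46739156e+00]
```

>>> play_rows(
  targets=[
    [2,-1.7,0,0,0,-0.1],
    [4,-3.4,0,0,0,-0.22],
    [6,-5,0,0,0,-0.34],
    [8,-6.7,0,0,0,-0.46],
    [10,-8.3,0,0,0,-0.58],
    [12,-10,0,0,0,-0.7],
    [14,-11.7,0,0,0,-0.82],
    [16,-13.3,0,0,0,-0.94],
    [18,-15,0,0,0,-1.06],
    [20,-16.7,0,0,0,-1.18],
    [22,-18.3,0,0,0,-1.3],
    [24,-20,0,0,0,-1.42],
    [26,-21.6,0,0,0,-1.5],
    [26,-21.6,0,0,0,-1.5],
    [26,-21.6,0,0,0,-1.5],
  ],
  gripper=-1,
)

```text
clock: 1.35
ee_pos: [0.3883, -0.289, 0.231]
tool_rot: [[-0.289, 0.957, -0.001], [0.957, 0.289, 0.0], [0.0, -0.001, -1.0]]
ft_force: [-0.7, -0.2, -0.7]
gripper_width: 0.0853
finger_force: 0.0
```

View pics/side1.png

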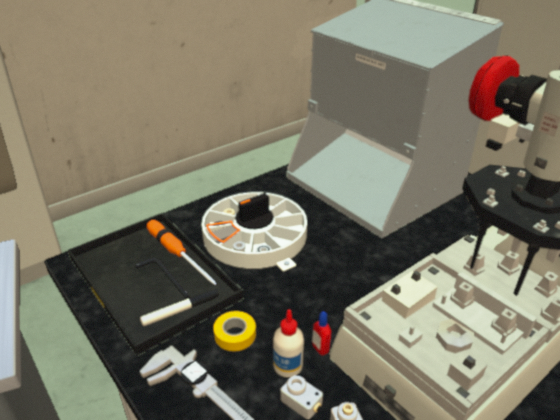

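```bash
cat >> h.py <<'E'
def goto(p,yaw):
    st=sensors.sense();R=st['tool_rot']
    d=np.array(p)-st['ee_pos']; y=np.arctan2(R[1,0],R[0,0])
    print('pos',st['ee_pos'].round(4),'yaw',np.degrees(y).round(1),'shift cm',(R.T@d*100).round(2),'rz',round(-((np.radians(yaw)-y+np.pi)%(2*np.pi)-np.pi),3),'q',st['joint_positions'].round(2),'t',st['clock'],'F',st['ft_force'].round(1))
E
python3 -c "
from h import *
goto([.551,-.0007,.15],189.5)"
```

```text
pos [ 0.3883 -0.289   0.231 ] yaw 106.8 shift cm [22.89 23.92  8.09] rz -1.443 q [-0.77  0.03 -0.32  1.22 -0.    0.5 ] t 1.35 F [-0.7 -0.2 -0.7]
```

The side view shows clear space above the carousel. The cabinet is well behind it.

>>> play_rows(
  targets=[
    [2,2,0,0,0,-0.1],
    [4,4,0,0,0,-0.22],
    [6,6,0,0,0,-0.34],
    [8,8.2,0,0,0,-0.46],
    [10,10.3,0,0,0,-0.58],
    [12,12.4,0,0,0,-0.7],
    [14,14.5,0,0,0,-0.82],
    [16,16.6,0,0,0,-0.94],
    [18,18.7,0,0,0,-1.06],
    [20,20.8,2,0,0,-1.18],
    [21.5,22.4,4,0,0,-1.3],
    [22.9,23.9,6,0,0,-1.4],
    [22.9,23.9,8,0,0,-1.443],
    [22.9,23.9,8,0,0,-1.443],
    [22.9,23.9,8,0,0,-1.443],
  ],
)

```text
clock: 2.6
ee_pos: [0.5499, -0.0027, 0.1499]
tool_rot: [[-0.987, -0.161, -0.004], [-0.161, 0.987, -0.0], [0.004, 0.001, -1.0]]
ft_force: [0.5, 0.3, 0.4]
gripper_width: 0.0855
finger_force: 0.0
```

```bash
python3 - <<'E'
from h import *
goto([.551,-.0007,.048],189.5)
s=snap('wrist','w1.png')
P=np.array([[.551,-.0007,.077]])
print(cv2.projectPoints(P,s['rvec'],s['tvec'],s['intrinsics'],s['distortion'])[0])
E
```

```text
pos [ 0.5499 -0.0027  0.1499] yaw -170.7 shift cm [-0.18  0.17 10.19] rz -0.004 q [-0.12  0.2  -0.3   1.07 -0.   -0.28] t 2.6 F [0.5 0.3 0.4]
[[[277.30903284 223.53495625]]]
```

View pics/w1.png

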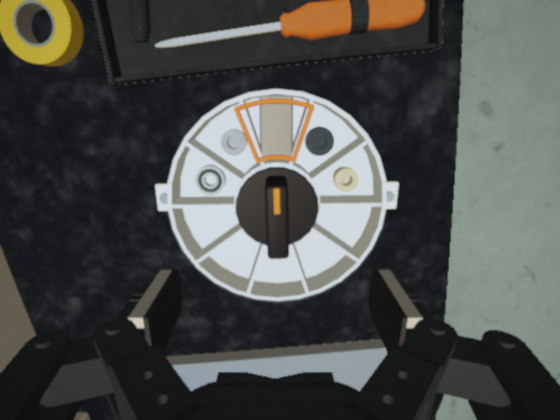

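Wrist view: the bar runs from (277,177) to (277,257), lined up with the fingers' closing line. The rim is x 166–387, y 89–300. I'll refine the axis and angles from this picture.

```bash
python3 - <<'E'
from h import *
s=load('w1.png')
W=lambda P,z:toworld(s,P,z)[:,:2]
def circ(r):
    A=np.c_[2*r,np.ones(len(r))];x=np.linalg.lstsq(A,(r**2).sum(1),rcond=None)[0];return x[:2],np.sqrt(x[2]+x[:2]@x[:2])
print('rim',circ(W([[166,197],[387,197],[277,89],[277,301]],.034)))
print('boss',circ(W([[236,207],[318,207],[277,168],[277,246]],.041)))
b=W([[277,177],[278,257]],.077);print('bar',b,b.mean(0),np.degrees(np.arctan2(*(b[0]-b[1])[::-1]))%360)
for c in ([.551,-.0007],circ(W([[166,197],[387,197],[277,89],[277,301]],.034))[0]):
    an=lambda P:np.degrees(np.arctan2(*(P-c).T[::-1]))%360
    p=W([[345,179],[319,140],[234,141],[211,180]],.021);o=W([[238,106],[311,106],[294,161],[260,160]],.036)
    print(c,an(p),an(p).mean(),an(o),an(o).mean())
E
```

```text
rim (array([ 0.5511149 , -0.00099347]), np.float64(0.0913298754980165))
boss (array([ 0.55126662, -0.00061888]), np.float64(0.03306112366711306))
bar [[ 0.51819118 -0.00635608]
 [ 0.57648698  0.00404155]] [ 0.54733908 -0.00115727] 190.11292895736256
[0.551, -0.0007] [118.03480896 155.85990864 223.66972279 260.7305909 ] 189.57375782296546 [209.72051468 171.4047419  169.58033721 208.62535878] 189.83273814420534
[ 0.5511149  -0.00099347] [118.00075905 155.65848459 223.40103333 260.57386438] 189.40853533718092 [209.50840785 171.21661542 169.19546925 208.18213075] 189.5256558189648
```

>>> play_rows(
  targets=[
    [-0.1,0.1,2,0,0,0],
    [-0.1,0.2,4,0,0,0],
    [-0.1,0.2,6,0,0,0],
    [-0.1,0.2,7.5,0,0,0],
    [-0.1,0.2,8.8,0,0,0],
    [-0.1,0.2,9.7,0,0,0],
    [-0.1,0.2,10.1,0,0,0],
    [-0.1,0.2,10.1,0,0,0],
    [-0.1,0.2,10.1,0,0,0],
  ],
)

```text
clock: 3.4
ee_pos: [0.5527, -0.0004, 0.0513]
tool_rot: [[-0.987, -0.163, 0.002], [-0.163, 0.987, -0.0], [-0.002, -0.001, -1.0]]
ft_force: [0.2, -0.4, 1.2]
gripper_width: 0.0855
finger_force: 0.0
```

```bash
python3 -c "
from h import *
goto([.551,-.0008,.048],189.5)"
```

```text
pos [ 5.527e-01 -4.000e-04  5.130e-02] yaw -170.6 shift cm [ 0.18 -0.01  0.33] rz -0.003 q [-0.12  0.31 -0.4   0.86 -0.   -0.28] t 3.4 F [ 0.2 -0.4  1.2]
```

>>> play_rows(
  targets=[
    [0.1,0,0.2,0,0,0],
    [0.1,0,0.2,0,0,0],
    [0.1,0,0.2,0,0,0],
  ],
)

```text
clock: 3.65
ee_pos: [0.5512, -0.0001, 0.0489]
tool_rot: [[-0.987, -0.163, 0.001], [-0.163, 0.987, -0.0], [-0.001, -0.0, -1.0]]
ft_force: [-0.2, 0.0, -0.1]
gripper_width: 0.0854
finger_force: 0.0
```

>>> play_rows(
  targets=[
    [0,0,0,0,0,0],
    [0,0,0,0,0,0],
    [0,0,0,0,0,0],
    [0,0,0,0,0,0],
    [0,0,0,0,0,0],
    [0,0,0,0,0,0],
    [0,0,0,0,0,0],
    [0,0,0,0,0,0],
    [0,0,0,0,0,0],
    [0,0,0,0,0,0],
    [0,0,0,0,0,0],
    [0,0,0,0,0,0],
  ],
  gripper=1,
  grip_force=30,
)

```text
clock: 4.65
ee_pos: [0.5509, -0.0009, 0.0484]
tool_rot: [[-0.987, -0.163, 0.0], [-0.163, 0.987, -0.002], [0.0, -0.002, -1.0]]
ft_force: [-1.0, -4.6, 1.2]
gripper_width: 0.0154
finger_force: 33.8
```

```bash
python3 -c "
from h import *
goto([.551,-.0008,.048],153.7)"
```

```text
pos [ 0.5509 -0.0009  0.0484] yaw -170.6 shift cm [-0.01  0.01  0.04] rz 0.623 q [-0.12  0.31 -0.4   0.86 -0.   -0.28] t 4.65 F [-1.  -4.6  1.2]
```

>>> play_rows(
  targets=[
    [0,0,0,0,0,0.05],
    [0,0,0,0,0,0.1],
    [0,0,0,0,0,0.15],
    [0,0,0,0,0,0.2],
    [0,0,0,0,0,0.25],
    [0,0,0,0,0,0.3],
    [0,0,0,0,0,0.35],
    [0,0,0,0,0,0.4],
    [0,0,0,0,0,0.45],
    [0,0,0,0,0,0.5],
    [0,0,0,0,0,0.55],
    [0,0,0,0,0,0.6],
    [0,0,0,0,0,0.625],
    [0,0,0,0,0,0.625],
    [0,0,0,0,0,0.625],
    [0,0,0,0,0,0.625],
  ],
)

```text
clock: 5.98
ee_pos: [0.551, -0.0008, 0.0485]
tool_rot: [[-0.895, 0.445, 0.0], [0.445, 0.895, -0.002], [-0.001, -0.001, -1.0]]
ft_force: [-0.9, -5.0, 2.0]
gripper_width: 0.0153
finger_force: 33.8
```

```bash
python3 - <<'E'
from h import *
goto([.551,-.0008,.048],153.7)
s=snap('wrist','w2.png')
E
```

```text
pos [ 0.551  -0.0008  0.0485] yaw 153.6 shift cm [-0.    0.    0.05] rz -0.002 q [-0.12  0.31 -0.4   0.86 -0.    0.34] t 5.9833 F [-0.9 -5.   2. ]
```

View pics/w2.png

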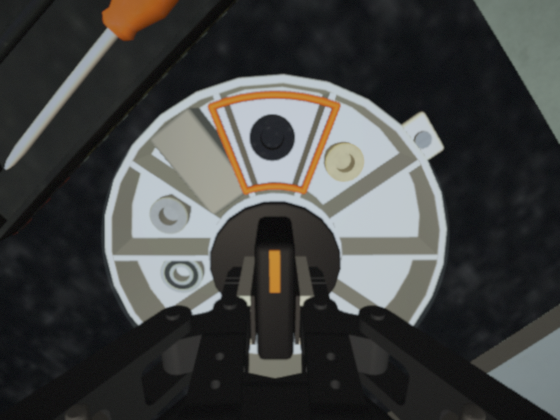

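The opening, with corners (211,103), (338,105), (305,190) and (247,190), is centred on the compartment holding the black sleeve at (272,138). Its walls lie evenly to either side. I'll release and lift.

>>> play_rows(
  targets=[
    [0,0,0,0,0,0.625],
    [0,0,0,0,0,0],
    [0,0,0,0,0,0],
  ],
  gripper=2,
)

```text
out of range
```

That call had wrong numbers: a 0.625 turn and a gripper value of 2. It was refused whole, so nothing moved. Here is the correct release, holding the pose.

>>> play_rows(
  targets=[
    [0,0,0,0,0,0],
    [0,0,0,0,0,0],
    [0,0,0,0,0,0],
    [0,0,0,0,0,0],
    [0,0,0,0,0,0],
    [0,0,0,0,0,0],
    [0,0,0,0,0,0],
    [0,0,0,0,0,0],
    [0,0,0,0,0,0],
    [0,0,0,0,0,0],
  ],
  gripper=-1,
)

```text
clock: 6.87
ee_pos: [0.5509, 0.0, 0.0483]
tool_rot: [[-0.896, 0.445, 0.0], [0.445, 0.896, 0.0], [-0.0, 0.0, -1.0]]
ft_force: [-0.5, 0.1, -0.2]
gripper_width: 0.0854
finger_force: 0.0
```

>>> play_rows(
  targets=[
    [0,0,-1,0,0,0],
    [0,0,-2.5,0,0,0],
    [0,0,-4.5,0,0,0],
    [0,0,-6.5,0,0,0],
    [0,0,-8.5,0,0,0],
    [0,0,-10,0,0,0],
    [0,0,-10,0,0,0],
    [0,0,-10,0,0,0],
    [0,0,-10,0,0,0],
  ],
)

```text
clock: 7.62
ee_pos: [0.5503, 0.0, 0.1479]
tool_rot: [[-0.896, 0.445, -0.001], [0.445, 0.896, 0.0], [0.001, -0.0, -1.0]]
ft_force: [-0.7, 0.5, -1.3]
gripper_width: 0.0854
finger_force: 0.0
```

```bash
python3 - <<'E'
from h import *
goto([.551,-.0008,.15],153.7)
s=snap('wrist','w3.png')
E
```

```text
pos [0.5503 0.     0.1479] yaw 153.6 shift cm [-0.1  -0.04 -0.21] rz -0.002 q [-0.12  0.2  -0.3   1.06 -0.    0.34] t 7.6167 F [-0.7  0.5 -1.3]
```

View pics/w3.png

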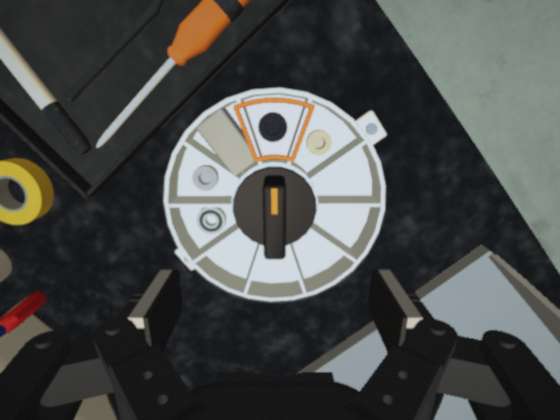

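The black sleeve at (272,127) sits in the opening (x 236–312), which is centred on its compartment. The gripper is clear of everything.

```bash
python3 -c "
from bench import ctrl
print(ctrl.hand_in())"
```

```text
the job is handed in; nothing more can be done
None
```

I turned the cover about 36° clockwise, so the opening is centred over the black sleeve's compartment. I then let go, lifted the gripper clear, and handed the job in after about 8 s of robot time.

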